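# Shut the glass chest and press the price stamp on its label

## Task

The chest of tumblers is packed: first shut its hinged lid fully, then pick up the orange-handled stamp and press its rubber foot onto the label on the lid, upright and squarely inside the red frame with the long sides of foot and frame parallel. Press gently, so that the spring foot is pushed about half-way in and not to its stop, and finish while still holding the stamp pressed there: do not let go. Leave the crockery and glassware standing around where it is.

Things in the scene. Friction and masses are not known exactly. Their poses are not given: they have to be found in the camera images.
- lid (a joint): The chest's wooden lid on its stiff hinge; angle in rad: 0 is shut flat, it grows as the lid opens upward (stop at 1.4). It stays at whatever angle it is left; a push of a few newtons near its free edge moves it. The lid is a board 200 mm (hinge to free edge) by 260 mm by 10 mm thick. The chest below it is a fixed open-topped pine box, 200 by 260 by 100 mm high.
- lid_hinge (a point): Point on the hinge line, mid-length, level with the underside of the lid (100 mm above the table). Turns with the lid: its own x axis points from the free edge to the hinge, y along the hinge line, z out of the lid's upper face. The lid opens by turning about +y, so that its free edge (200 mm along -x of this frame) rises. The chest's far side, away from the robot, is the hinged side.
- lid_tab (a point): Middle of the outer edge of the dark tab (22 by 70 mm) that juts from the lid's free edge, on the lid's upper face; 221 mm from the hinge line along the lid. Same axes as lid_hinge.
- mark: Label fixed on the lid's upper face: white paper 86 by 68 mm with a red rectangular frame, inside opening 56 by 38 mm. Origin at the centre of the frame, on the lid's upper face; x along the frame's long side, y along its short side, z out of the lid. It moves with the lid. The label sits askew on the lid: its x axis is turned 0.4 rad about z from that of lid_hinge.
- stamp_grip (a point): Stamp, standing upright on the table, loose, about 140 g, 105 mm tall: orange handle 36 mm (x) by 24 mm (y) by 61 mm high on a black sleeve 48 by 30 by 30 mm, with a spring foot below. This point is in the handle on the stamp's axis, 78 mm above the foot's face when the foot is out; the handle reaches from 34 mm below to 27 mm above it. x along the long side of handle and foot, y across (24 mm, the side to grip), z up along the stamp.
- stamp_face (a point): Centre of the stamp's flat rubber face, on the underside of the foot; the foot is 40 mm (x) by 22 mm (y) and shows 14 mm below the sleeve. Same axes as stamp_grip; it moves with the foot.
- stamp_foot (a joint): How far the stamp's spring foot is pushed up into the sleeve, in m: 0 fully out, 0.010 at its stop. The spring starts to yield at 2.5 N and takes about 5 N half-way (0.005) and 7.5 N at the stop.
- chest: The fixed pine chest, 200 (x) by 260 (y) by 100 mm high, holding six tumblers in cardboard cells; origin at the centre of its underside on the table, x towards the hinged side.
- mug: Terracotta mug, radius 38 mm, 85 mm tall, loose; leave alone. Origin at the centre of its underside.
- bowl: White bowl, radius 45 mm, 50 mm tall, loose; leave alone. Origin at the centre of its underside.
- jar: Glass jar with brass lid, radius 34 mm, 100 mm tall, loose; leave alone. Origin at the centre of its underside.
- vase: Blue vase, radius 42 mm, 200 mm tall, loose; leave alone. Origin at the centre of its underside.
- bottle: Green bottle, radius 35 mm, 230 mm tall, loose; leave alone. Origin at the centre of its underside.
- can: Blue tin, radius 36 mm, 110 mm tall, loose; leave alone. Origin at the centre of its underside.
Not all that is in view belongs to the job. Of the things that look like the part that bears stamp_grip, take the one that is farthest from the robot's base at the start.

How it is judged:
On the way, in this order (a step that is already met when the one before it is completed fails the run):
1. the lid is shut (value of joint lid below 0.03 rad), for 0.2 s.
2. the stamp is picked up (height (world z) of stamp_grip above 0.12 m and contact force between the fingers and stamp above 1 N), for 0.2 s.
3. the stamp's foot is pressed on the label (distance between stamp_face and mark below 0.012 m and value of joint stamp_foot above 0.0015 m), for 0.2 s.
At the end, for the whole second after the job is handed in: Lid shut (within 0.03 rad); stamp held in the fingers, upright within 0.1 rad, its face centred on the red frame within 9 mm and its long side parallel to the frame's within 0.16 rad; foot pushed in 1.5 to 8.5 mm, pressing on the lid with 2 to 11 N (value of joint lid below 0.03 rad and horizontal distance between stamp_face and mark below 0.009 m and angle between the x axis of stamp_face and the x axis of mark, either way round below 0.16 rad and angle between stamp_grip's own z axis and vertical below 0.1 rad and value of joint stamp_foot between 0.0015 and 0.0085 m and contact force between stamp_foot and lid between 2 and 11 N and contact force between the fingers and stamp above 1 N); the arm keeps its last pose, push and grip.
It fails at once if the stamp is pressed hard on the lid (over 22 N) (contact force between stamp and lid above 22 N).
It fails at once if a bystander is moved by more than 30 mm or tipped (distance of any of mug, bowl, jar, vase, bottle, can from where it was at the start of the episode above 0.03 m or angle between any of mug, bowl, jar, vase, bottle, can's own z axis and vertical above 0.5 rad).
It also fails if it takes over 54 s, if anything falls off the work surface, if the arm or the gripper's body presses on something with over 40 N, if the wrist force passes 120 N, or if a joint passes its speed limit or range.

## Robot

A 6-joint arm with a two-finger parallel gripper is mounted at the origin on the work surface. World frame = base frame: x ahead of the robot, y to its left, z up, the work surface at z = 0. Lengths are in m, angles in rad, forces in N, time in s.
With the tool pointing down it reaches from about 0.3 to 0.775 m from the base axis. Payload 14.6 kg.
Tool frame: the origin (TCP) lies on the centre line of the jaws, within the pads' length; the fingertips stand 19 mm ahead of it and the grasp point (between the pads) is the TCP; z points along the fingers, x is the direction in which the jaws open and shut, and the axes are right-handed (so a half turn about z gives the same grasp; the last joint's range is limited). The gripper opens to 94 mm and grips with 3 to 60 N. Pads are 16 mm wide; open, the fingers measure 119 mm over their backs; the gripper's body (75 mm by 177 mm) begins 78 mm behind the grasp point.
Start: joints at [1.245, 0.3, 1.521, -0, 1.321, -0.067], TCP at [0.141, 0.532, 0.224] pointing down, gripper open.
Joint ranges: [-3.03, 3.03], [-0.79, 2.21], [0.23, 2.52], [-1.04, 4.18], [0, 3.07], [-2.55, 2.55]. Speed limits (rad/s): [2.22, 2.22, 2.57, 3.14, 3.14, 3.14].

## Interface

Orientations are given as [roll, pitch, yaw] about the fixed x, y, z axes, in that order (R = Rz(yaw) Ry(pitch) Rx(roll)).
In Python, from station import ctrl, imaging gives the robot as it stands.
- The arm moves only by the shell command python3 -m handwheel 'ROWS' [OPENING] [FORCE]. ROWS is JSON, a list that holds one entry, the list of rows, each a list of 4 numbers: the shift along the tool's x, y, z in m, then the turn about the tool's z in rad. A call has 1 to 10 rows; each row shifts and turns the pose as measured when the row begins, along the tool's axes as they then stand; what a row does not reach is not made up. A row lasts 1/10 s, in which the tool goes at most 50 mm and 8.59 degrees, less where a joint would pass 70% of its speed; a pose out of reach is approached as far as the arm can. A call is refused whole if a number of a shift passes 0.05 or a number of a turn 0.15, either way. A call with a gripper value outside its range is refused whole. OPENING is the finger opening in m, from 0 to 0.094, set as the call begins (- or left out, the last holds). The fingers move at their own pace and stop on an object; FORCE is the grip in N (left out, the last holds). Time passes only in rows, so rows that do not move let the fingers close. It gives the time, the measured TCP pose, the force and the opening at its end, in the units of the state.
- ctrl.get_obs(): the state, without advancing time (a new reading comes with each control period).
- imaging.camera(name): name is "scene" or "top" or "wrist"; returns the picture (420x560x3 uint8, red, green, blue); there is no depth.
- imaging.camera_model(name): a dict with "camera_matrix" (3x3 intrinsics, pixels), "position" and "attitude" of the camera in the world. Camera axes: x right, y up, looking along -z (the intrinsics and any distortion apply to the point x, -y, -z); pixel columns grow to the right and rows downward; lengths in m; the calibration is good to about 2 mm. A picture is of the moment at which its call begins: read the wrist's pose just before it. camera_model takes no time and is no camera call; for the wrist camera it gives the pose at the moment of the call.
- ctrl.hand_in(): hands the job in, once; it reports no verdict.
The state is a dict: "time_s": time; "qpos": joint angles; "joint_vel": joint speeds; "tau": joint torques, N m; "ee_pos": TCP position; "eef_rot": TCP orientation; "force": force on the tool from outside, world axes, zero at the start; "moment": the same for the moment, N m; "grip_width": finger opening in m.
Only numpy, scipy, OpenCV 4.12 (cv2) and the standard library are available. Lean on these libraries where they do the work, as an engineer would, in place of code of your own. Each camera call takes 0.05 s, during which the arm holds its last target. There are 200 camera calls.

## Working session

There is one attempt and no reset: what is moved stays moved. The work goes in short steps, Python scripts to look and compute and a shell command to move; the robot and the scene stay as the last step left them, time stands still between calls to the robot, and variables do not carry over. Pictures are saved under pics/ and viewed, about 8 in all and at most 12, crops included, and the job is handed in when it is done.

```bash
ls; mkdir -p pics
cat > h.py <<'E'
import numpy as np, cv2
from station import ctrl, imaging
from scipy.spatial.transform import Rotation as R
def cam(n):
    m=imaging.camera_model(n); return m
def snap(n,f):
    m=cam(n); p=imaging.camera(n); cv2.imwrite(f,p[:,:,::-1]); return p,m
def rot(m):
    a=np.array(m['attitude'],float)
    return a if a.shape==(3,3) else R.from_euler('xyz',a).as_matrix()
def ray(m,u,v):
    K=np.array(m['camera_matrix']); d=np.linalg.inv(K)@[u,v,1]
    return np.array(m['position']),rot(m)@[d[0],-d[1],-d[2]]
def onz(m,u,v,z):
    o,d=ray(m,u,v); return o+d*(z-o[2])/d[2]
def proj(m,P):
    c=rot(m).T@(np.array(P)-m['position']); p=np.array(m['camera_matrix'])@[c[0],-c[1],-c[2]]; return p[:2]/p[2]
E
python3 - <<'E'
from h import *
print(ctrl.get_obs())
a,m=snap('scene','pics/s0.png');b,t=snap('top','pics/t0.png');print(m,t,sep='\n')
cv2.imwrite('pics/st0.png',cv2.resize(np.vstack([a,b])[:,:,::-1],None,fx=.7,fy=.7))
E
```

```text
pics
{'time_s': 0.0, 'qpos': array([ 1.24538682e+00,  3.00479977e-01,  1.52158435e+00,  2.37065048e-06,
        1.32069777e+00, -6.66035727e-02]), 'joint_vel': array([-1.88308003e-03,  1.25180886e-03,  8.23937468e-04, -1.27948943e-03,
       -3.24556319e-04,  3.62166955e-05]), 'tau': array([-7.92906267e-04, -5.31806481e+01, -3.52734804e+01,  7.08226603e-02,
        2.43505149e-02, -1.13238042e-05]), 'ee_pos': array([0.14068622, 0.53145214, 0.22388007]), 'eef_rot': array([-3.14151253e+00,  1.16669086e-03,  1.31198985e+00]), 'force': array([-1.01067336,  0.03543448,  0.14585085]), 'moment': array([0.00358464, 0.02687452, 0.06511472]), 'grip_width': 0.09473299764605478}
{'camera_matrix': array([[473.91819818,   0.        , 280.97282298],
       [  0.        , 473.91819818, 198.61918295],
       [  0.        ,   0.        ,   1.        ]]), 'position': array([0.88638726, 0.54281752, 1.17964271]), 'attitude': array([5.58916028e-01, 1.92741020e-03, 2.54363683e+00])}
{'camera_matrix': array([[451.00940636,   0.        , 282.5312571 ],
       [  0.        , 451.00940636, 208.28813714],
       [  0.        ,   0.        ,   1.        ]]), 'position': array([ 0.38578094, -0.01484654,  1.42719577]), 'attitude': array([ 0.09272255,  0.01795978, -1.55058212])}
```

View pics/s0.png

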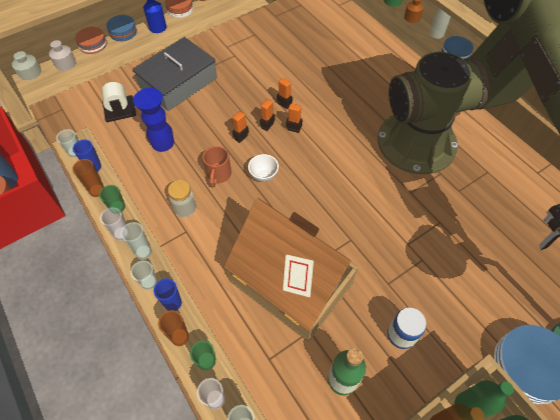

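View pics/t0.png

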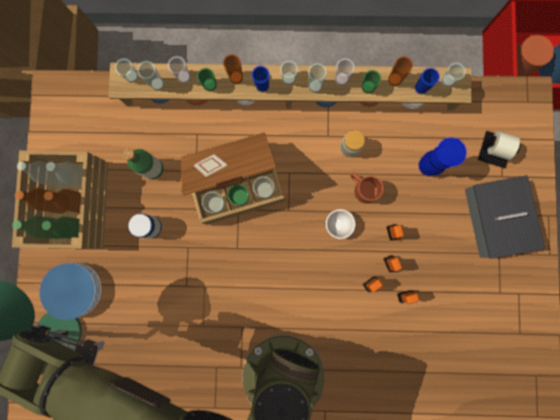

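The scene view shows the half-open chest at (290,265), with the bottle at (347,372), the tin at (407,328), jar, mug, bowl and vase. Orange-handled stamps that could be taken for the target, by top-view pixel: (396,232), (394,264), (374,285) and (409,297). The base is at about (285,375), so the farthest is (396,232), which is (240,126) in the scene view. Next I'll check that one close up and measure it.

Run:
```python
from h import *
a=cv2.imread('pics/s0.png');b=cv2.imread('pics/t0.png')
f=lambda i,x,y,w,h,k:cv2.resize(i[y:y+h,x:x+w],None,fx=k,fy=k,interpolation=cv2.INTER_CUBIC)
# top: chest 170..290,125..230 ; scene chest 215..365,190..340; stamps
A=f(b,170,125,130,100,3);B=f(a,215,190,150,150,2.6)
C=f(b,355,215,78,100,3);D=f(a,220,70,100,75,3)
W=np.zeros((600,800,3),np.uint8)
for I,x,y in((A,0,0),(B,400,0),(C,0,300),(D,400,392)):
    h=min(I.shape[0],600-y);w=min(I.shape[1],800-x);W[y:y+h,x:x+w]=I[:h,:w]
cv2.imwrite('pics/c0.png',W)
ms,mt=cam('scene'),cam('top')
for n,i,m in(('s',a,ms),('t',b,mt)):
    hsv=cv2.cvtColor(i,cv2.COLOR_BGR2HSV); k=cv2.inRange(hsv,(5,200,120),(16,255,255))
    N,_,s,c=cv2.connectedComponentsWithStats(k)
    for j in range(1,N):
        if 25<s[j,4]<900: print(n,s[j],c[j].round(1),onz(m,*c[j],.075).round(3))
    k=cv2.inRange(hsv,(0,120,120),(8,255,255))|cv2.inRange(hsv,(172,120,120),(180,255,255))
```

```text
s [280  79  10  19 149] [284.6  87.6] [ 0.252 -0.371  0.075]
s [262 100  10  20 138] [267.1 108.7] [ 0.349 -0.327  0.075]
s [289 104  11  19 167] [294.2 112.7] [ 0.288 -0.266  0.075]
s [234 112  11  20 142] [239.8 120.7] [ 0.445 -0.333  0.075]
t [231  73  10   8  62] [235.7  76.6] [0.918 0.165 0.075]
t [390  74  10  10  73] [394.6  78.3] [ 0.919 -0.325  0.075]
t [390 225  14  13 135] [396.5 231.4] [ 0.448 -0.33   0.075]
t [388 258  14  13 137] [394.4 263.9] [ 0.351 -0.323  0.075]
t [367 279  15  12 122] [374.4 284.8] [ 0.289 -0.264  0.075]
t [402 293  17  10 123] [410.  297.8] [ 0.253 -0.369  0.075]
```

View pics/c0.png

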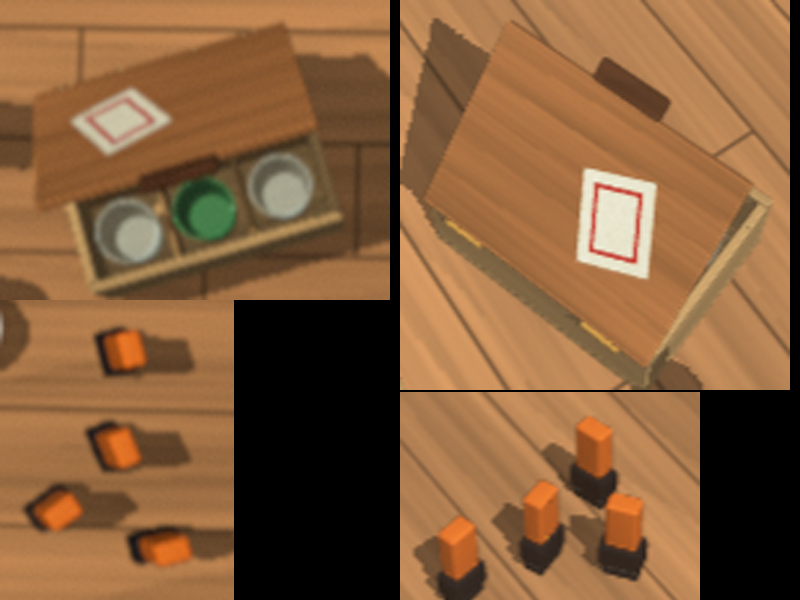

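The crop confirms it: the target at top (396,232) is an orange handle on a black sleeve and the farthest of the four. The lid is ajar with its tab at top (230,182) and scene (306,220); the label is at about top (210,165). Now I'll triangulate the lid.

Run:
```python
from h import *
ms,mt=cam('scene'),cam('top')
def tri(pt,ps):
    o1,d1=ray(mt,*pt);o2,d2=ray(ms,*ps)
    A=np.c_[d1,-d2];s=np.linalg.lstsq(A,o2-o1,rcond=None)[0]
    p,q=o1+s[0]*d1,o2+s[1]*d2; return (p+q)/2,np.linalg.norm(p-q)
f=lambda x,y:(170+x/3,125+y/3); g=lambda x,y:(215+(x-400)/2.6,190+y/2.6)
P={}
for n,t,s in(('tab',f(180,172),g(638,78)),('freeL',f(40,205),g(752,187)),('freeR',f(318,133),g(515,20)),
  ('hinL',f(33,97),g(645,360)),('hinR',f(283,24),g(427,200)),('mark',f(121,121),g(615,223))):
    P[n],e=tri(t,s);print(n,P[n].round(3),round(e,4))
L=(P['freeL']+P['freeR'])/2-(P['hinL']+P['hinR'])/2
print('len',np.linalg.norm(L),'ang',np.arctan2(L[2],np.hypot(L[0],L[1])),'yaw',np.arctan2(-L[1],-L[0]))
h=P['hinL']-P['hinR'];print(np.linalg.norm(h),'yaw y',np.arctan2(-h[0],h[1]))
for q in ((68,215),(95,288),(340,218)): print('box rim',onz(mt,*f(*q),.1).round(3))
for n,uv,z in(('can',(141,225),.11),('bottle',(133,153),.23),('bowl',(340,222),.05),('mug',(369,186),.085)): print(n,onz(mt,*uv,z).round(3))
```

```text
tab [0.555 0.148 0.272] 0.0065
freeL [0.528 0.274 0.246] 0.0049
freeR [0.599 0.028 0.245] 0.0003
hinL [0.654 0.315 0.115] 0.0026
hinR [0.734 0.071 0.102] 0.0012
mark [0.62  0.216 0.177] 0.0008
len 0.19369327506916562 ang 0.7851698267654409 yaw 0.3103478339893585
0.2564134462169695 yaw y 0.3147843345328871
box rim [0.538 0.279 0.1  ]
box rim [0.467 0.25  0.1  ]
box rim [0.54 0.01 0.1 ]
can [0.451 0.426 0.11 ]
bottle [0.64  0.418 0.23 ]
bowl [ 0.475 -0.164  0.05 ]
mug [ 0.582 -0.246  0.085]
```

```bash
cat >> h.py <<'E'
def to(p,yaw=None):
    o=ctrl.get_obs(); r=R.from_euler('xyz',o['eef_rot'])
    s=r.as_matrix().T@(np.array(p)-o['ee_pos'])
    dy=0 if yaw is None else -((yaw-o['eef_rot'][2]+np.pi/2)%np.pi-np.pi/2)
    print('t',round(o['time_s'],2),'pos',o['ee_pos'].round(4),'rot',o['eef_rot'].round(3),'shift',s.round(4),'turn',round(dy,3),'F',o['force'].round(1),'w',round(o['grip_width'],4),'q6',o['qpos'][5].round(2))
E
python3 -m handwheel '[[[0,0,-0.045,0],[0,0,-0.045,0],[0,0,-0.045,0],[-0.02,0.04,0,0],[-0.02,0.04,0,0],[-0.02,0.04,0,0],[-0.02,0.04,0,0],[-0.02,0.04,0,0],[-0.02,0.04,0,0],[-0.02,0.04,0,0]]]' 0 20
python3 -c "
from h import *
to((.57,.153,.33))"
```

```text
time_s: 1.1
ee_pos: [0.3799, 0.3192, 0.3621]
eef_rot: [-3.141, 0.007, 1.321]
force: [0.6, 0.9, -0.2]
grip_width: 0.0174
t 1.1 pos [0.3799 0.3192 0.3621] rot [-3.141  0.007  1.321] shift [-0.1137  0.2254  0.0328] turn 0 F [ 0.6  0.9 -0.2] w 0.0174 q6 -0.69
```

```bash
python3 -m handwheel '[[[-0.023,0.045,0,0],[-0.023,0.045,0,0],[-0.023,0.045,0,0],[-0.023,0.045,0,0],[-0.022,0.045,0,0],[0,0,0.03,0],[0,0,0.02,0],[0,0,0.02,0],[0,0,0,0]]]' 0 20
python3 -c "
from h import *
to((.57,.153,.263)); snap('scene','pics/s1.png')"
```

```text
time_s: 2.0
ee_pos: [0.5703, 0.1461, 0.2866]
eef_rot: [-3.137, 0.01, 1.313]
force: [-1.1, 0.3, 0.6]
grip_width: 0.0003
t 2.0 pos [0.5703 0.1461 0.2866] rot [-3.137  0.01   1.313] shift [ 0.0068 -0.0019  0.0236] turn 0 F [-1.1  0.3  0.6] w 0.0003 q6 -1.12
```

View pics/s1.png

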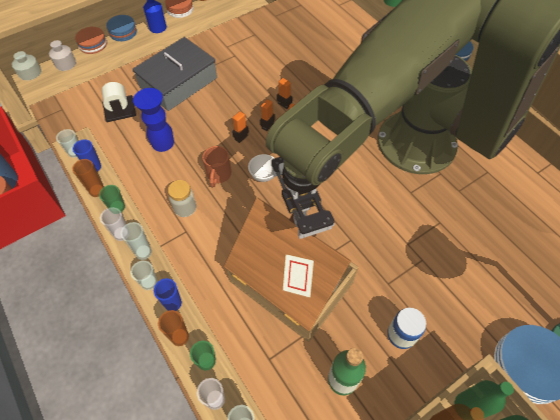

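The closed fingers, at (315,225), are over the lid near the free edge. Pressing down now.

```bash
python3 -m handwheel '[[[0,0,0.012,0],[0,0,0.012,0],[0,0,0.012,0],[-0.001,-0.002,0.012,0],[-0.001,-0.002,0.012,0],[-0.002,-0.003,0.012,0],[-0.002,-0.003,0.012,0],[-0.002,-0.003,0.012,0],[-0.002,-0.003,0.012,0],[-0.002,-0.003,0.012,0]]]'
```

```text
time_s: 3.05
ee_pos: [0.5478, 0.1391, 0.1633]
eef_rot: [3.139, 0.006, 1.315]
force: [-0.3, 1.1, 1.5]
grip_width: 0.0007
```

```bash
python3 -m handwheel '[[[-0.002,-0.003,0.01,0],[-0.002,-0.003,0.01,0],[-0.001,-0.002,0.006,0],[0,0,0.004,0],[0,0,0.003,0],[0,0,0.002,0]]]'; python3 -m handwheel '[[[0,0,0.002,0],[0,0,0.002,0]]]'
```

```text
time_s: 3.65
ee_pos: [0.5375, 0.1358, 0.1295]
eef_rot: [3.138, 0.006, 1.315]
force: [-14.0, -2.6, 23.1]
grip_width: 0.0003
time_s: 3.85
ee_pos: [0.5374, 0.1358, 0.1295]
eef_rot: [3.137, 0.006, 1.315]
force: [-11.3, -2.4, 23.0]
grip_width: 0.0004
```

```bash
python3 -m handwheel '[[[0,0,-0.02,0],[0,0,-0.05,0],[0,0,-0.05,0],[0,0,-0.04,0],[-0.047,0.003,0,0],[-0.047,0.003,0,0],[-0.047,0.003,0,0],[-0.047,0.003,0,0],[-0.047,0.003,0,0],[-0.047,0.003,0,0]]]'; python3 -m handwheel '[[[-0.045,0.003,0,0],[-0.045,0.003,0,0],[-0.045,0.003,0,0],[0,0,0,0]]]' 0.08
python3 - <<'E'
from h import *
to((.447,-.331,.29))
a,_=snap('top','pics/t2.png');s,_=snap('scene','pics/s2.png');b,m=snap('wrist','pics/w2.png');print(m)
f=lambda i,x,y,w,h,k:cv2.resize(i[y:y+h,x:x+w],None,fx=k,fy=k,interpolation=cv2.INTER_CUBIC)
W=np.zeros((600,800,3),np.uint8)
for I,x,y in((f(a[:,:,::-1],170,125,130,100,2),0,420),(b[:,:,::-1],0,0),(f(s[:,:,::-1],215,190,150,150,1.2),300,420)):
    h=min(I.shape[0],600-y);W[y:y+h,x:x+I.shape[1]]=I[:h]
cv2.imwrite('pics/c2.png',W)
E
```

```text
time_s: 4.85
ee_pos: [0.4815, -0.1454, 0.2987]
eef_rot: [3.136, 0.007, 1.324]
force: [0.9, 0.2, 0.6]
grip_width: 0.0004
time_s: 5.25
ee_pos: [0.4535, -0.2882, 0.2995]
eef_rot: [3.136, 0.008, 1.319]
force: [1.3, 0.9, 0.2]
grip_width: 0.0285
t 5.25 pos [ 0.4535 -0.2882  0.2995] rot [3.136 0.008 1.319] shift [-0.043   0.0043  0.0099] turn 0 F [1.3 0.9 0.2] w 0.0285 q6 -1.95
{'camera_matrix': array([[341.17083512,   0.        , 276.64110784],
       [  0.        , 341.17083512, 209.05555434],
       [  0.        ,   0.        ,   1.        ]]), 'position': array([ 0.37593962, -0.26436996,  0.45940016]), 'attitude': array([-0.28470228,  0.00772282,  1.32133099])}
```

View pics/c2.png

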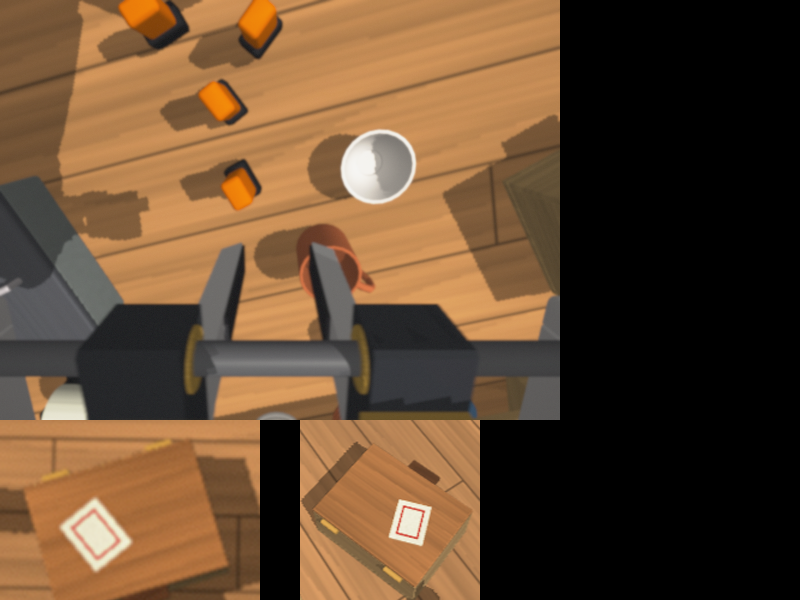

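The lid is shut (lower crops), with the label at top (217,182). In the wrist view the target stamp is at (240,187), with the mug, bowl and other stamps clear of it. Next: the label pose and the stamp yaw.

Run:
```python
from h import *
for n,f,box in(('top','pics/t2.png',(195,165,50,45)),('scene','pics/s2.png',(270,240,60,70))):
    m=cam(n);i=cv2.imread(f);x,y,w,h=box
    hsv=cv2.cvtColor(i,cv2.COLOR_BGR2HSV)[y:y+h,x:x+w]
    big=cv2.resize(hsv,None,fx=6,fy=6,interpolation=cv2.INTER_CUBIC)
    k=cv2.inRange(big,(0,0,165),(180,75,255))
    c=max(cv2.findContours(k,0,2)[0],key=cv2.contourArea)
    c=cv2.convexHull(c).reshape(-1,2)/6+[x-.42,y-.42]
    P=np.array([onz(m,*p,.11)[:2] for p in c]).astype(np.float32)
    (cx,cy),sz,_=r=cv2.minAreaRect(P);b=cv2.boxPoints(r);e=[b[1]-b[0],b[2]-b[1]];e=max(e,key=np.linalg.norm)
    print(n,'mark',cx,cy,sz,'yaw',np.arctan2(e[1],e[0])%np.pi)
i=cv2.imread('pics/w2.png')[150:225,200:285];cv2.imwrite('pics/c3.png',cv2.resize(i,None,fx=8,fy=8,interpolation=cv2.INTER_CUBIC))
```

```text
top mark 0.5830689072608948 0.20541396737098694 (0.0876447856426239, 0.06933655589818954) yaw 0.71415335
scene mark 0.5824918746948242 0.20281505584716797 (0.08666520565748215, 0.06913134455680847) yaw 0.7086114
```

View pics/c3.png

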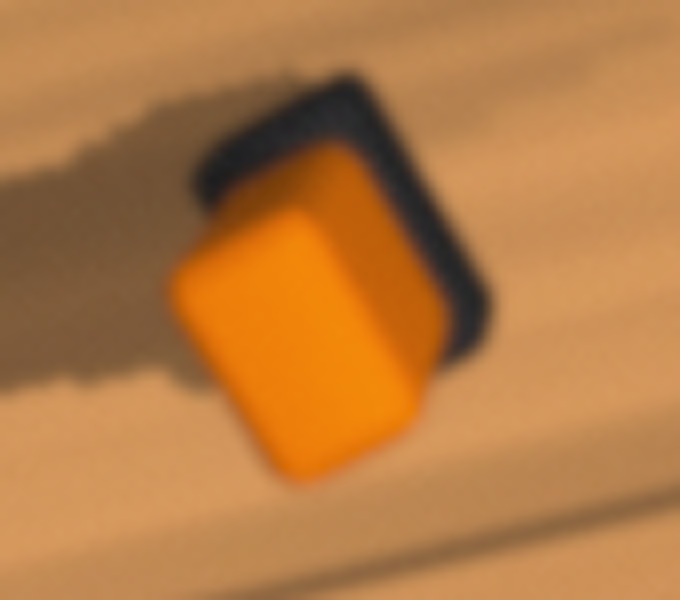

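The bright top face of the handle has corners at crop (302,208), (415,415), (298,485) and (175,285).

Run:
```python
from h import *
m=cam('wrist')
P=np.array([onz(m,200+x/8-.4,150+y/8-.4,.105) for x,y in((305,203),(420,417),(298,488),(170,283))])
print(P.round(4));c=P.mean(0);L=(P[1]+P[2]-P[0]-P[3])/2;W=(P[0]+P[1]-P[2]-P[3])/2
print(c,np.linalg.norm(L),np.linalg.norm(W),'yawL',np.arctan2(L[1],L[0])%np.pi,'yawW',np.arctan2(W[1],W[0])%np.pi)
yw=np.arctan2(L[1],L[0])%np.pi-np.pi/2
to((c[0],c[1],.078),yw)
```

```text
[[ 0.43   -0.3223  0.105 ]
 [ 0.4619 -0.3153  0.105 ]
 [ 0.4674 -0.334   0.105 ]
 [ 0.436  -0.3426  0.105 ]]
[ 0.44883023 -0.32854902  0.105     ] 0.03258114005009404 0.0203785647957904 yawL 0.24157151748851383 yawW 1.858206710631248
t 5.4 pos [ 0.455  -0.2839  0.2999] rot [3.136 0.007 1.323] shift [-0.0433  0.0037  0.2222] turn -0.489 F [-0.4 -0.1 -0.8] w 0.0409 q6 -1.95
```

```bash
python3 -m handwheel '[[[0,0,0,0.147],[0,0,0,0.147],[0,0,0,0.147],[0,0,0,0.147],[0,0,0,0.147],[0,0,0,0.147],[0,0,0,0.147],[0,0,0,0.147],[0,0,0,0.147],[0,0,0,0.147]]]' 0.07;  python3 -m handwheel '[[[0,0,0,0.147],[0,0,0,0.147],[0,0,0,0.147],[0,0,0,0.147],[0,0,0,0.147],[0,0,0,0.147],[0,0,0,0.147],[0,0,0,0.147],[0,0,0,0]]]'; python3 -c "
from h import *
to((.4485,-.329,.2),-1.325)"
```

```text
time_s: 6.4
ee_pos: [0.4604, -0.2686, 0.3017]
eef_rot: [3.135, -0.008, -0.174]
force: [-1.3, -0.6, -0.6]
grip_width: 0.0697
time_s: 7.3
ee_pos: [0.4652, -0.2542, 0.3036]
eef_rot: [-3.134, -0.01, -1.375]
force: [0.1, 0.5, -1.2]
grip_width: 0.0697
t 7.3 pos [ 0.4652 -0.2542  0.3036] rot [-3.134 -0.01  -1.375] shift [0.0691 0.0317 0.1041] turn -0.05 F [ 0.1  0.5 -1.2] w 0.0697 q6 0.81
```

```bash
python3 -m handwheel '[[[0.035,0.016,0.0,-0.05],[0.034,0.016,0.03,0],[0,0,0.035,0],[0,0,0.035,0],[0,0,0,0]]]'
python3 - <<'E'
from h import *
to((.4485,-.329,.2),-1.325)
b,m=snap('wrist','pics/w4.png')
print(proj(m,(.4485,-.329,.105)))
E
```

```text
time_s: 7.8
ee_pos: [0.4527, -0.3272, 0.2031]
eef_rot: [-3.132, -0.014, -1.29]
force: [-0.2, 1.0, 0.6]
grip_width: 0.0702
t 7.8 pos [ 0.4527 -0.3272  0.2031] rot [-3.132 -0.014 -1.29 ] shift [0.0005 0.0045 0.0031] turn 0.035 F [-0.2  1.   0.6] w 0.0702 q6 0.6
[274.755408   222.75029733]
```

View pics/w4.png

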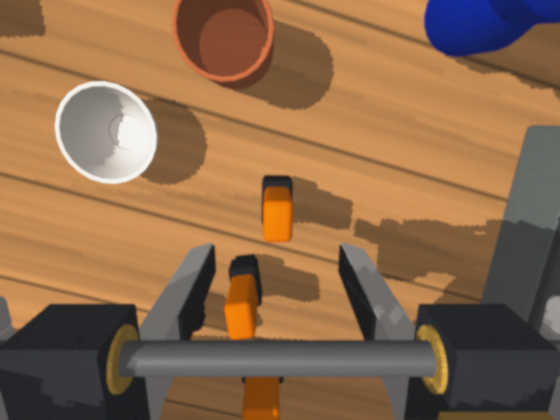

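The stamp stands at (277,212) between the jaws with its long side nearly square to them; the next stamp is at (243,300). Refining from this view.

Run:
```python
from h import *
m=cam('wrist');i=cv2.imread('pics/w4.png')[170:250,250:305]
big=cv2.resize(i,None,fx=6,fy=6,interpolation=cv2.INTER_CUBIC);hsv=cv2.cvtColor(big,cv2.COLOR_BGR2HSV)
for v in(150,200,215):
    k=cv2.inRange(hsv,(5,180,v),(22,255,255));c=max(cv2.findContours(k,0,2)[0],key=cv2.contourArea).reshape(-1,2)/6+[250-.4,170-.4]
    P=np.array([onz(m,*p,.105)[:2] for p in c],np.float32);r=cv2.minAreaRect(P);b=cv2.boxPoints(r);e=max([b[1]-b[0],b[2]-b[1]],key=np.linalg.norm)
    print(v,r[:2],np.arctan2(e[1],e[0]))
to((.4485,-.329,.078),-1.325)
```

```text
150 ((0.4550521969795227, -0.3302293121814728), (0.04489302635192871, 0.023914119228720665)) 0.27318802
200 ((0.44987791776657104, -0.3306492269039154), (0.03477770462632179, 0.02156301960349083)) 0.2556264
215 ((0.450075626373291, -0.33051544427871704), (0.033413540571928024, 0.020522568374872208)) 0.2491416
t 7.85 pos [ 0.4535 -0.3277  0.206 ] rot [-3.13  -0.017 -1.29 ] shift [-0.0024  0.0067  0.128 ] turn 0.035 F [-0.1 -0.2  0.6] w 0.0698 q6 0.6
```

```bash
python3 -m handwheel '[[[0.001,0.004,0.03,0.02],[0,0,0.03,0],[0,0,0.03,0],[0,0,0.02,0],[0,0,0.01,0]]]'; python3 -c "
from h import *
to((.4495,-.330,.079),-1.31)"
```

```text
time_s: 8.35
ee_pos: [0.4592, -0.3325, 0.0965]
eef_rot: [-3.118, -0.033, -1.294]
force: [-0.1, -0.4, 0.6]
grip_width: 0.0697
t 8.35 pos [ 0.4592 -0.3325  0.0965] rot [-3.118 -0.033 -1.294] shift [-0.0056  0.009   0.0171] turn 0.016 F [-0.1 -0.4  0.6] w 0.0697 q6 0.6
```

```bash
python3 -m handwheel '[[[-0.003,0.005,0.006,0.016],[-0.003,0.004,0.008,0],[0,0,0.003,0],[0,0,0,0]]]'; python3 -c "
from h import *
to((.4495,-.330,.079),-1.31)
print(R.from_euler('xyz',ctrl.get_obs()['eef_rot']).as_matrix()[:,2],ctrl.get_obs()['qpos'])"
```

```text
time_s: 8.75
ee_pos: [0.4507, -0.3297, 0.0823]
eef_rot: [-3.115, -0.037, -1.308]
force: [0.4, -0.3, 1.2]
grip_width: 0.0698
t 8.75 pos [ 0.4507 -0.3297  0.0823] rot [-3.115 -0.037 -1.308] shift [-0.0002  0.0014  0.0033] turn 0.002 F [ 0.4 -0.3  1.2] w 0.0698 q6 0.61
[ 0.03550305 -0.02829845 -0.99896883] [-6.97656422e-01  4.53307826e-01  1.66779664e+00  1.35485237e-03
  9.75085644e-01  6.08795272e-01]
```

```bash
python3 -m handwheel '[[[0,0.001,0.002,0],[0,0,0,0],[0,0,0,0],[0,0,0,0],[0,0,0,0],[0,0,0,0],[0,0,0,0]]]' 0.0 30; python3 -c "
from h import *
to((.4495,-.330,.25),-1.31)"
```

```text
time_s: 9.45
ee_pos: [0.4504, -0.3307, 0.0818]
eef_rot: [-3.113, -0.038, -1.308]
force: [0.3, 0.5, -0.4]
grip_width: 0.0245
t 9.45 pos [ 0.4504 -0.3307  0.0818] rot [-3.113 -0.038 -1.308] shift [ 0.0056 -0.004  -0.1681] turn 0.002 F [ 0.3  0.5 -0.4] w 0.0245 q6 0.61
```

```bash
python3 -m handwheel '[[[0,0,-0.02,0],[0,0,-0.03,0],[0,0,-0.03,0],[0,0,-0.04,0],[0,0,-0.04,0],[0,0,-0.03,0],[0,0,0,0]]]'; python3 -c "
from h import *
to((.583,.204,.26),-.86)
print(ctrl.get_obs()['qpos'])"
```

```text
time_s: 10.15
ee_pos: [0.4421, -0.324, 0.2765]
eef_rot: [-3.117, -0.034, -1.307]
force: [0.2, -0.6, -2.3]
grip_width: 0.0239
t 10.15 pos [ 0.4421 -0.324   0.2765] rot [-3.117 -0.034 -1.307] shift [-0.4733 -0.2735  0.0074] turn -0.447 F [ 0.2 -0.6 -2.3] w 0.0239 q6 0.61
[-6.99802328e-01  2.36937266e-01  1.47999027e+00  1.19634562e-03
  1.38298881e+00  6.06921571e-01]
```

```bash
python3 -m handwheel '[[[-0.02,-0.012,0,0],[-0.04,-0.024,0,-0.05],[-0.04,-0.024,0,-0.05],[-0.04,-0.024,0,-0.05],[-0.04,-0.024,0,-0.05],[-0.04,-0.024,0,-0.05],[-0.04,-0.024,0,-0.05],[-0.04,-0.024,0,-0.05],[-0.04,-0.024,0,-0.05],[-0.02,-0.012,0,0]]]'; python3 -c "
from h import *
to((.583,.204,.26),-.86)"
```

```text
time_s: 11.15
ee_pos: [0.4788, 0.1036, 0.254]
eef_rot: [3.141, -0.03, -0.896]
force: [-0.3, -0.7, -0.8]
grip_width: 0.0238
t 11.15 pos [0.4788 0.1036 0.254 ] rot [ 3.141 -0.03  -0.896] shift [-0.0132 -0.1441 -0.0065] turn -0.036 F [-0.3 -0.7 -0.8] w 0.0238 q6 1.05
```

```bash
cat >> h.py <<'E'
Rg=R.from_euler('xyz',[-3.113,-.038,-1.308]); pg=np.array([.4504,-.3307,.0818])
def stamp():
    o=ctrl.get_obs(); D=R.from_euler('xyz',o['eef_rot'])*Rg.inv()
    f=o['ee_pos']+D.apply(np.array([.4497,-.330,0])-pg); z=D.apply([0,0,1]); x=D.apply([np.cos(.26),np.sin(.26),0])
    print('face',f.round(4),'tilt',z.round(3),'yaw',round(np.arctan2(x[1],x[0]),3)); return f
E
python3 -m handwheel '[[[-0.003,-0.035,0,-0.036],[-0.003,-0.035,0,0],[-0.003,-0.035,0,0],[-0.003,-0.035,0,0],[0,0,0.02,0],[0,0,0.01,0],[0,0,0,0]]]'
python3 - <<'E'
from h import *
f=stamp(); o=ctrl.get_obs(); to(o['ee_pos']+np.array([.583,.204,.14])-f,-.86)
w,m=snap('wrist','pics/w5.png');s,_=snap('scene','pics/s5.png');t,_=snap('top','pics/t5.png')
c=lambda i,x,y,W,H,k:cv2.resize(i[y:y+H,x:x+W,::-1],None,fx=k,fy=k,interpolation=cv2.INTER_CUBIC)
cv2.imwrite('pics/c5.png',np.hstack([c(w,120,0,300,420,1.43)[:600],c(s,225,160,124,200,3)]))
E
```

```text
time_s: 11.85
ee_pos: [0.5778, 0.2108, 0.2112]
eef_rot: [3.128, -0.024, -0.852]
force: [-0.5, 0.6, -2.0]
grip_width: 0.0246
face [0.5735 0.2097 0.1295] tilt [0.041 0.017 0.999] yaw 0.715
t 11.85 pos [0.5778 0.2108 0.2112] rot [ 3.128 -0.024 -0.852] shift [ 0.0108 -0.0033 -0.0103] turn 0.008 F [-0.5  0.6 -2. ] w 0.0246 q6 1.16
```

View pics/c5.png

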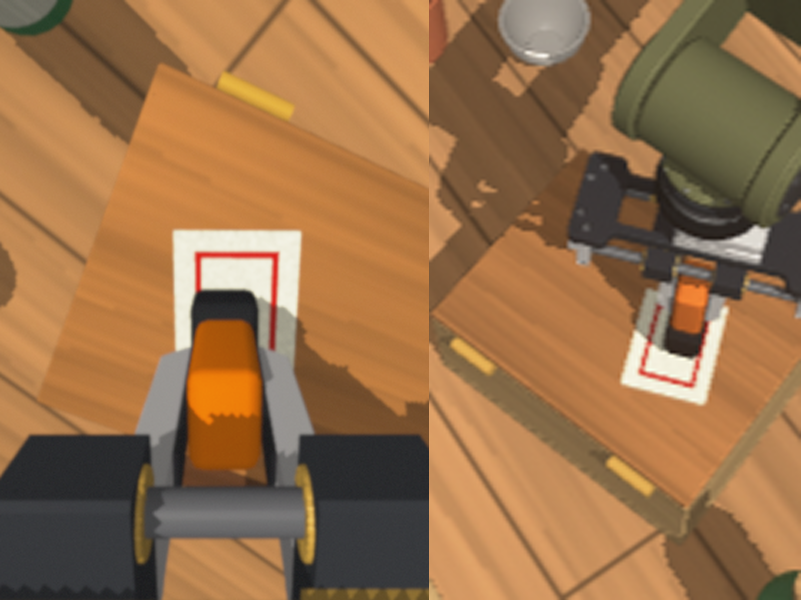

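The wrist crop shows the stamp parallel to the frame and about 8 mm left of its centre line. That agrees with the computed shift of +0.0108 along tool x. Correcting that, then descending.

```bash
python3 -m handwheel '[[[0.006,-0.002,0,0],[0.005,-0.002,0,0],[0,0,0.004,0],[0,0,0.004,0],[0,0,0.003,0],[0,0,0,0]]]'
python3 - <<'E'
from h import *
f=stamp(); o=ctrl.get_obs(); to(o['ee_pos']+np.array([.583,.204,.112])-f,-.86)
w,m=snap('wrist','pics/w6.png')
c=lambda i,x,y,W,H,k:cv2.resize(i[y:y+H,x:x+W,::-1],None,fx=k,fy=k,interpolation=cv2.INTER_CUBIC)
cv2.imwrite('pics/c6.png',c(w,190,130,180,150,4))
for p in((0,0),(.028,.019),(.028,-.019),(-.028,.019),(-.028,-.019)):
    C,S=np.cos(.711),np.sin(.711);q=(.583+C*p[0]-S*p[1],.204+S*p[0]+C*p[1],.11);u=proj(m,q);print(p,(u-[190,130])*4)
E
```

```text
time_s: 12.6
ee_pos: [0.5903, 0.2032, 0.2052]
eef_rot: [3.136, -0.028, -0.855]
force: [0.0, -0.8, -1.0]
grip_width: 0.024
face [0.5866 0.2023 0.1235] tilt [0.033 0.015 0.999] yaw 0.713
t 12.6 pos [0.5903 0.2032 0.2052] rot [ 3.136 -0.028 -0.855] shift [-0.004   0.0016  0.0114] turn 0.005 F [ 0.  -0.8 -1. ] w 0.024 q6 1.15
(0, 0) [303.61116267 369.31210538]
(0.028, 0.019) [203.2699911  230.38494364]
(0.028, -0.019) [402.3415658  230.07098226]
(-0.028, 0.019) [210.13224062 501.14697774]
(-0.028, -0.019) [397.85283649 499.79422011]
```

View pics/c6.png

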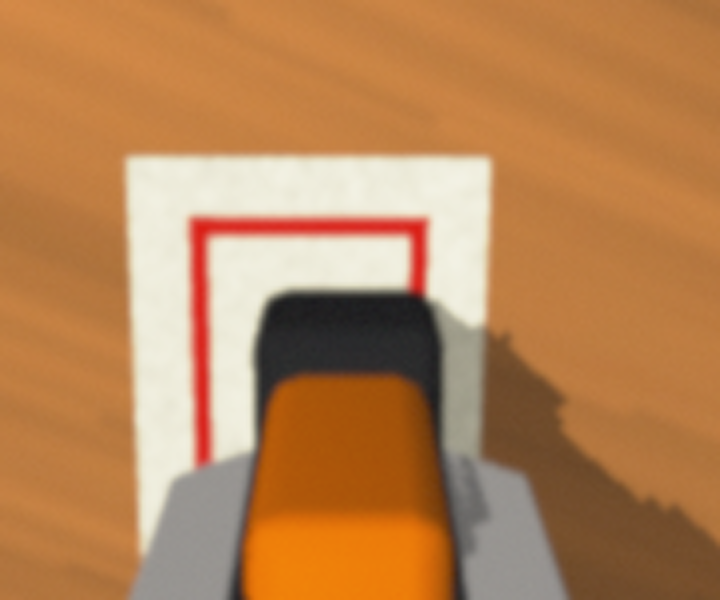

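The sleeve's lower far edge is at crop y≈293, x 263–437. The frame's inner corners are at about (209,236) and (411,236), so the stamp sits too far right. Quantifying it.

Run:
```python
from h import *
m=cam('wrist'); g=lambda x,y,z:onz(m,190+x/4-.4,130+y/4-.4,z)[:2]
xs=np.array([np.cos(.711),np.sin(.711)])
for z in(.1355,.1395):
    a,b=g(263,293,z),g(437,293,z);s=(a+b)/2-.024*np.array([np.cos(.713),np.sin(.713)]);print('sleeve',np.linalg.norm(a-b),s)
a,b=g(209,236,.11),g(411,236,.11);k=(a+b)/2-.028*xs
print('frame',np.linalg.norm(a-b),k); d=k-s; o=ctrl.get_obs(); print('tool shift',R.from_euler('xyz',o['eef_rot']).as_matrix().T@np.r_[d,0])
```

```text
sleeve 0.030372804616189866 [0.58737526 0.19716867]
sleeve 0.029843681793586232 [0.58812238 0.19797681]
frame 0.03863896926892597 [0.58310424 0.20267475]
tool shift [-0.00683564  0.00070143 -0.00018573]
```

```bash
python3 -m handwheel '[[[-0.003,0.001,0,0],[-0.003,0,0.003,0],[0,0,0.003,0],[0,0,0.003,0],[0,0,0,0]]]'; python3 -c "
from h import *
f=stamp(); o=ctrl.get_obs(); to(o['ee_pos']+np.array([.583,.203,.105])-f,-.86)"
```

```text
time_s: 13.15
ee_pos: [0.585, 0.2076, 0.1957]
eef_rot: [3.136, -0.028, -0.854]
force: [0.2, -0.2, -1.7]
grip_width: 0.0238
face [0.5815 0.2067 0.114 ] tilt [0.032 0.015 0.999] yaw 0.713
t 13.15 pos [0.585  0.2076 0.1957] rot [ 3.136 -0.028 -0.854] shift [0.0036 0.0012 0.0091] turn 0.006 F [ 0.2 -0.2 -1.7] w 0.0238 q6 1.15
```

```bash
python3 -m handwheel '[[[0,0,0.003,0],[0,0,0.002,0],[0,0,0.001,0],[0,0,0,0]]]'; python3 -c "
from h import *
stamp();to((.583,.203,.187),-.86)"
```

```text
time_s: 13.55
ee_pos: [0.5853, 0.2075, 0.1901]
eef_rot: [3.137, -0.028, -0.854]
force: [-1.2, -0.5, 2.2]
grip_width: 0.0241
face [0.5818 0.2066 0.1083] tilt [0.032 0.014 0.999] yaw 0.713
t 13.55 pos [0.5853 0.2075 0.1901] rot [ 3.137 -0.028 -0.854] shift [0.0018 0.0047 0.0031] turn 0.006 F [-1.2 -0.5  2.2] w 0.0241 q6 1.15
```

```bash
python3 -m handwheel '[[[0,0,0.0015,0],[0,0,0.0015,0],[0,0,0,0],[0,0,0,0]]]'
python3 - <<'E'
from h import *
stamp();to((.583,.203,.187),-.86)
w,m=snap('wrist','pics/w7.png')
print([ctrl.get_obs()['force'].round(2)]);s,_=snap('scene','pics/s7.png')
print([ctrl.get_obs()['force'].round(2)])
c=lambda i,x,y,W,H,k:cv2.resize(i[y:y+H,x:x+W,::-1],None,fx=k,fy=k,interpolation=cv2.INTER_CUBIC)
cv2.imwrite('pics/c7.png',np.hstack([c(w,190,130,130,150,4),c(s,270,230,70,150,4)]))
E
```

```text
time_s: 13.95
ee_pos: [0.5854, 0.2074, 0.1877]
eef_rot: [3.138, -0.028, -0.854]
force: [-1.5, -0.6, 4.0]
grip_width: 0.0238
face [0.5819 0.2065 0.106 ] tilt [0.031 0.014 0.999] yaw 0.713
t 13.95 pos [0.5854 0.2074 0.1877] rot [ 3.138 -0.028 -0.854] shift [0.0017 0.0047 0.0008] turn 0.006 F [-1.5 -0.6  4. ] w 0.0238 q6 1.15
[array([-3.06, -0.48,  3.09])]
[array([-1.11, -0.72,  3.92])]
```

View pics/c7.png

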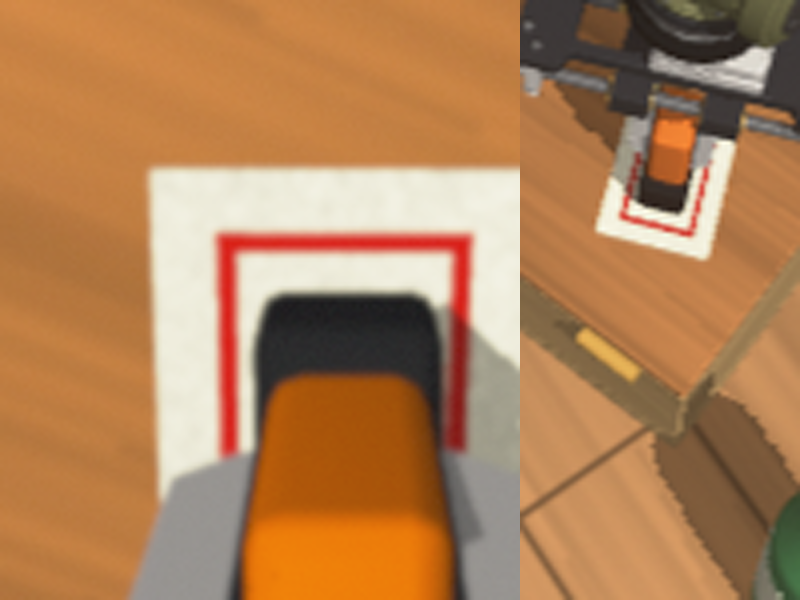

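Pressed with about 5.5 N net. The sleeve (258–440) is centred across the frame (236–455). One check along the long side:

Run:
```python
from h import *
m=cam('wrist'); g=lambda x,y,z:onz(m,190+x/4-.4,130+y/4-.4,z)[:2]
xs=np.array([np.cos(.711),np.sin(.711)])
s=(g(263,293,.1195)+g(437,293,.1195))/2-.024*xs; k=(g(237,252,.11)+g(454,252,.11))/2-.028*xs
d=s-k;print('sleeve',s,'frame',k,'long',d@xs,'across',d@[-xs[1],xs[0]]);stamp();to((.583,.204,.187),-.86)
print(ctrl.get_obs()['joint_vel'].round(4))
```

```text
sleeve [0.58283699 0.20177394] frame [0.58325834 0.20283663] long -0.00101276677372349 across -0.0005302464917751736
face [0.5819 0.2065 0.1059] tilt [0.031 0.014 0.999] yaw 0.713
t 14.05 pos [0.5854 0.2074 0.1876] rot [ 3.137 -0.028 -0.854] shift [0.001  0.004  0.0007] turn 0.006 F [-1.1 -0.7  3.9] w 0.0237 q6 1.15
[ 0.0003  0.001  -0.0006  0.0005 -0.0002  0.0001]
```

Everything is within limits, and step 3 has already held for more than 0.2 s. Handing in.

```bash
python3 -c "
from h import *
print(ctrl.hand_in()); to((.583,.204,.187),-.86)"
```

```text
the job is handed in; nothing more can be done
None
the job is handed in; nothing more can be done
```

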